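# Pop the red fuse hatch

## Robot

A 7-joint arm with a two-finger parallel gripper is mounted at the origin on the work surface. World frame = base frame: x ahead of the robot, y to its left, z up, the work surface at z = 0. Lengths are in mm, angles in rad, forces in N, time in s.
With the tool pointing down it reaches from about 400 to 750 mm from the base axis. Payload 19.5 kg.
Tool frame: the origin (TCP) lies on the centre line of the jaws, within the pads' length; the fingertips stand 8 mm ahead of it and the grasp point (between the pads) lies 11 mm behind it; z points along the fingers, y is the line along which they close (so a half turn about z gives the same grasp; the last joint's range is limited). The gripper opens to 85 mm and grips with 20 to 120 N. Pads are 22 mm wide; open, the fingers measure 114 mm over their backs; the gripper's body (76 mm by 85 mm) begins 54 mm behind the grasp point. The pads swing forward as they close: fully open they stand 13 mm farther back than shut.
Start: joints at [1.254, 0.707, -0.028, 1.485, 0.022, 0.951, -0.075], TCP at [156.023, -553.401, 239.268] pointing down, gripper open.
Joint ranges: [-2.71, 2.71], [-0.32, 2.16], [-1.57, 1.52], [0, 2.45], [-1.46, 4.6], [0, 2.02], [-2.83, 2.83]. Speed limits (rad/s): [1.89, 1.89, 2.57, 2.57, 3.01, 3.01, 3.01].

## Interface

Orientations are given as a rotation vector (axis times angle).
In Python, from station import * gives the robot as it stands. Calls block until the motion is done:
- move_pose(position, orientation): joint-space move of the TCP to a pose.
- move_linear(position, ori=None, speed=150): straight line of the TCP; ori=None keeps the orientation; speed is the mean speed in mm/s.
- move_joints(angles): joint-space move.
- grip(opening, grip_force=None): opening from 0.0 (shut) to 1.0 (fully open); grip_force is the grip in N (None keeps the last); returns when the fingers have stopped.
- dwell(seconds).
- solve_ik(position, orientation): joint angles nearest the present ones, or None.
- grab_frame(name): name is "scene" or "top" or "wrist"; returns a dict with "frame" (400x640x3 uint8, red, green, blue), "z_map" (400x640 float32, mm along the optical axis (not along the pixel's ray), 0 where there is no reading), "vertical_fov" (degrees; the focal length in pixels is half the picture's height over the tangent of half this angle, whatever the lens; pixels are square), "cx", "cy" (the principal point, pixels), "xyz" and "orientation" of the camera in the world. Camera axes: x right, y down, z forward; pixel columns grow to the right and rows downward; lengths in mm; the calibration is good to about 2 mm. A picture is of the moment at which its call begins.
A pose or a line that the arm cannot do raises MotionError and nothing moves.
- finish_job(): hands the job in; it is judged then, once.
Trained networks look in the newest picture that a camera, given by its name, has taken for a name from the list of things; names that differ only in an ending like _2 or _b are one class to them, and where a whole thing is asked for, a point or a joint stands for the part that bears it (a point fixed in the world has none). Each returns a list of dicts, best first, with "score" (0 to 1); they miss things now and then, are a little off and sometimes report something else, mostly with a low value. They report only what shows in the picture. A call takes as long as a camera call. They do not tell look-alikes from the thing itself.
- regions_of(target, camera): "pixels" (400x640 bool, what is visible of it) and "pixel" ([column, row] in pixels, amid what is visible of it).
Readings, each from a call of its own:
- current_t(): time.
- current_q(): joint angles.
- current_qd(): joint speeds.
- current_tau(): joint torques, N m.
- current_eef_pos(): TCP position.
- current_tcp_rot(): TCP orientation.
- current_wrist_force(): force on the tool from outside, world axes, zero at the start.
- current_ft_torque(): the same for the moment, N m.
- current_opening(): opening from 0.0 (shut) to 1.0 (fully open).
- current_gripper_force(): force on a finger pad.
Only numpy, scipy, OpenCV 4.12 (cv2) and the standard library are available. Lean on these libraries where they do the work, as an engineer would, in place of code of your own. Each camera call takes 0.05 s, during which the arm holds its last target. There are 200 camera calls.

## Task

Two machine fuse boxes are screwed to the workshop bench. With a fingertip, press the yellow spot of the red hatch all the way down once and let go, so that its push-push latch releases, the hatch pops up, and it stays standing open. Do not push it shut again, leave the green hatch shut, and leave the loose things on the bench where they are.

Things in the scene. Friction and masses are not known exactly. Their poses are not given: they have to be found in the camera images.
- red_box: Blue box screwed to the bench, 140 long (x) x 110 (y) x 60 mm high to its rim; origin at the centre of its underside, x axis from the hatch's free edge towards its hinge, y along the hinge line. Its red hatch, a plate 122 x 96 x 6 mm, lies in the mouth, its top 72 mm above the bench when shut.
- red_pad (a point): Centre of the top of the yellow round press spot, 28 mm across, raised 4 mm, on the red hatch; nothing near is higher. Press on this disc. Hinge line 90 mm away towards box +x, free edge 32 mm away towards -x. The press takes about 3 to 6 N down to a solid stop 7.6 mm lower; the latch needs about 5 mm, then lets go as the spot is let up again.
- red_edge (a point): Middle of the red hatch's free edge. After the latch lets go the damped hatch swings up by itself in about a second; this edge rises about 95 mm and moves about 45 mm towards the hinge.
- red_hatch (a joint): Hinge of the red hatch, rad: about 0.01 latched shut, negative pressed in (stop at -0.085), 0.9 fully popped up against its stop. Pressing an open hatch fully down latches it again.
- red_follower (a joint): Little pin inside the red box that follows the latch's cam track, m, sideways: about 0 while latched, +0.003 to +0.007 as the latch is released, and about -0.003 once the hatch is open. It goes beyond -0.0045 only when an open hatch is pushed shut again. Not to be touched.
- green_pad (a point): The same spot on the hatch of the second, otherwise equal box, whose hatch is green; it is to stay shut.
- green_hatch (a joint): Hinge of the green hatch, as for the red one: about 0.01 latched shut.
- truck_mid (a point): Wooden toy truck, 120 x 70 x 62 mm, loose; point on its centre line 30 mm above its underside.
- bottle_mid (a point): Yellow glue bottle, 60 mm across, 150 mm high, standing loose; point half-way up.
- tape_mid (a point): Blue ring of tape, 90 mm across, 24 mm high, lying loose; its centre.
- screwdriver_grip (a point): Screwdriver lying loose; point on its handle.
Not all that is in view belongs to the job. Leave any purple look-alike of the red_box alone.

How it is judged (in metres and radians):
On the way, in this order (a step that is already met when the one before it is completed fails the run):
1. the fingers, on the yellow spot, press the red hatch in past its latched place (value of joint red_hatch below -0.03 rad and contact force between the fingers and red_hatch_c1 above 0.5 N), for 0.05 s.
2. the red hatch has popped up and stays up, untouched, for half a second (value of joint red_hatch above 0.75 rad and contact force between the fingers and red_hatch below 0.1 N), for 0.5 s.
At the end, for the whole second after the job is handed in: The red hatch stands open by more than 0.75 rad and is at rest, the green hatch is still latched shut (within -0.03 and 0.05 rad), and each loose thing is within 20 mm of where it started (value of joint red_hatch above 0.75 rad and velocity of joint red_hatch below 0.1 rad/s and value of joint green_hatch between -0.03 and 0.05 rad and distance of each of truck_mid, bottle_mid, tape_mid, screwdriver_grip from where it was at the start of the episode below 0.02 m); the robot touches nothing.
It fails at once if the opened red hatch is pushed shut again (value of joint red_follower below -0.0045 m and value of joint red_hatch below 0 rad).
It fails at once if the green hatch is pressed in or opened (value of joint green_hatch below -0.03 rad or value of joint green_hatch above 0.05 rad).
It fails at once if a loose thing is moved or lifted by more than 20 mm (distance of any of truck_mid, bottle_mid, tape_mid, screwdriver_grip from where it was at the start of the episode above 0.02 m).
It also fails if it takes over 32 s, if anything falls off the work surface, if the arm or the gripper's body presses on something with over 40 N, if the wrist force passes 120 N, or if a joint passes its speed limit or range.

## Working session

There is one attempt and no reset: what is moved stays moved. The work goes in short steps, each a Python script; the robot and the scene stay as the last script left them, time stands still between calls to the robot, and variables do not carry over. Pictures are saved under pics/ and viewed, at most 10 in all, crops included, and the job is handed in when it is done.

```bash
mkdir -p pics; cat > h.py <<'E'
from station import *
import numpy as np, cv2
from scipy.spatial.transform import Rotation as R
def world(f,u,v,z):
    fl=200/np.tan(np.radians(f["vertical_fov"])/2)
    u,v,z=map(np.asarray,(u,v,z))
    p=np.stack([(u-f["cx"])*z/fl,(v-f["cy"])*z/fl,z],-1)
    return R.from_rotvec(np.ravel(f["orientation"])).apply(p.reshape(-1,3))+np.array(f["xyz"]) if np.size(f["orientation"])==3 else p.reshape(-1,3)@np.array(f["orientation"]).reshape(3,3).T+np.array(f["xyz"])
def save(f,n): cv2.imwrite("pics/"+n,cv2.cvtColor(f["frame"],cv2.COLOR_RGB2BGR))
E
python3 - <<'E'
from h import *
for c in("top","scene"):
    f=grab_frame(c); save(f,c+".png"); print(c,f["xyz"],f["orientation"],f["vertical_fov"])
    for n in("red_pad","red_box","green_pad"):
        for r in regions_of(n,c):
            m=r["pixels"]&(f["z_map"]>0); v,u=np.nonzero(m)
            if len(u): print(n,round(r["score"],2),r["pixel"],len(u),np.median(world(f,u,v,f["z_map"][m]),0).round(1))
print(current_t(),current_eef_pos(),current_tcp_rot())
E
```

```text
top [ 355.3900937   -17.77690399 1608.46707426] [-2.13961424  2.14900016 -0.14653538] 42.98563570679374
red_pad 0.86 [361.9, 280.5] 1365 [ 329.8 -132.7   70.5]
red_pad 0.58 [381.4, 209.1] 1280 [ 540.  -187.9   71.4]
red_box 0.68 [360.4, 284.5] 1956 [ 327.  -129.5   68.7]
red_box 0.61 [396.1, 149.6] 1828 [ 739.6 -243.2   68.4]
red_box 0.57 [380.4, 216.4] 1860 [ 533.3 -184.8   69.3]
green_pad 0.93 [263.2, 232.8] 1355 [484.  162.1  71.4]
scene [1297.26280987   81.79326222 1189.45874458] [-1.77535351 -2.02152299  0.5839266 ] 43.29486996618497
red_pad 0.96 [285.9, 134.7] 1105 [ 334.8 -132.2   70.7]
red_pad 0.85 [212.5, 258.4] 1793 [ 753.1 -247.1   70.8]
red_pad 0.62 [254.1, 192.1] 1414 [ 543.5 -186.3   71.3]
red_box 0.92 [287.5, 141.5] 2013 [ 355.5 -125.6   67.1]
red_box 0.83 [257.0, 200.8] 2480 [ 559.9 -178.6   68.3]
red_box 0.77 [216.4, 265.0] 2917 [ 766.  -237.9   68.7]
green_pad 0.63 [383.5, 190.2] 1417 [486.8 164.4  71.3]
0.4 [ 156.04145175 -553.36312065  239.17833949] [-3.11171460e+00 -4.30261598e-01  3.02988901e-05]
```

View pics/top.png

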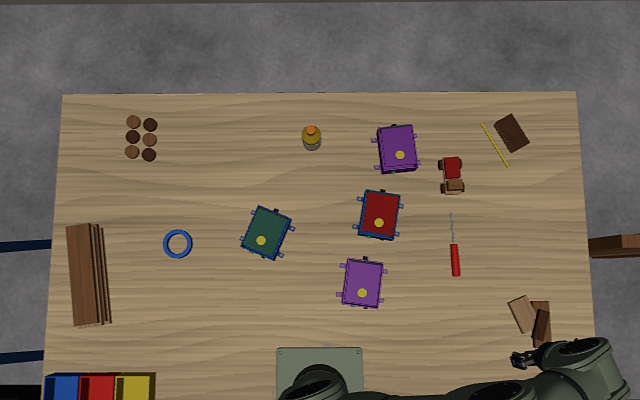

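View pics/scene.png

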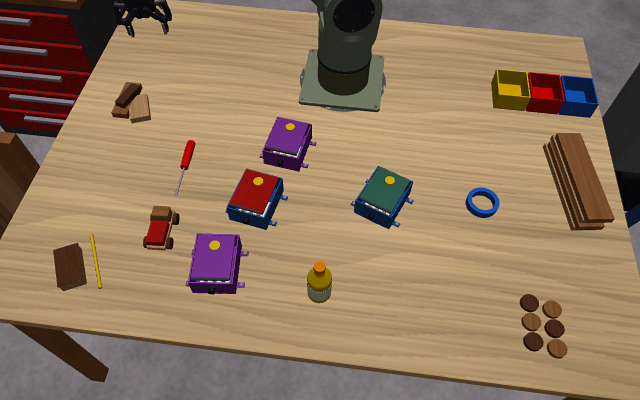

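The top view shows the red box at about (380,215), with its yellow spot at (379,223) on the robot side. The hinge is on the far side, and two purple look-alikes sit in front of and behind it. Next I'll close the gripper, go above the spot and refine its position with the wrist camera.

```bash
cat >> h.py <<'E'
def pad(c,guess,rad=45):
    f=grab_frame(c); h=cv2.cvtColor(f["frame"],cv2.COLOR_RGB2HSV)
    m=(cv2.inRange(h,(20,120,90),(35,255,255))>0)&(f["z_map"]>0); v,u=np.nonzero(m)
    p=world(f,u,v,f["z_map"][m]); k=np.linalg.norm(p[:,:2]-guess,axis=1)<rad
    return f,p[k]
E
python3 - <<'E'
from h import *
ps=[]
for c in("top","scene"):
    f,p=pad(c,[525,-187]); print(c,len(p),p.mean(0).round(1),p.min(0).round(1),p.max(0).round(1)); ps.append(p.mean(0))
g=np.mean(ps,0)
# box heading from hatch colour in the top view
f=grab_frame("top");h=cv2.cvtColor(f["frame"],cv2.COLOR_RGB2HSV)
m=((h[...,0]<8)|(h[...,0]>172))&(h[...,1]>150)&(f["z_map"]>0);v,u=np.nonzero(m);p=world(f,u,v,f["z_map"][m])
k=(np.linalg.norm(p[:,:2]-[540,-187],axis=1)<90)&(p[:,2]>55);q=p[k][:,:2].astype(np.float32);print("hatch",cv2.minAreaRect(q),np.median(p[k],0))
grip(0.0)
move_pose([g[0]-20,g[1],230],[np.pi,0,0] if solve_ik([g[0]-20,g[1],230],[np.pi,0,0]) is not None else current_tcp_rot())
print(current_t(),current_eef_pos(),current_tcp_rot(),current_q(),current_wrist_force(),current_opening())
f,p=pad("wrist",g[:2]); save(f,"w.png"); print("wrist",len(p),p.mean(0) if len(p) else 0,f["xyz"])
E
```

```text
top 67 [ 508.5 -181.5   74.8] [ 496.3 -195.6   66.2] [ 521.6 -168.1   84. ]
scene 67 [ 509.8 -181.9   75.8] [ 494.4 -195.    70.6] [ 523.9 -170.3   82.7]
hatch ((536.3060913085938, -187.5481414794922), (95.47875213623047, 120.41045379638672), 79.69493103027344) [ 539.66123117 -188.36809504   71.13841494]
3.1333 [ 488.82316918 -182.71850751  230.03061074] [ 3.14120868e+00 -2.03230842e-03 -1.60835317e-04] [ 0.2212816   0.64481506  0.13634637  1.69459508 -0.11251128  0.80979638
 -1.16383251] [-0.19197683 -0.18954984 -0.17302828] -0.0007416503743017678
wrist 556 [ 508.43336456 -181.80569117   77.08789691] [ 556.61723522 -182.05295863  364.49313591]
```

View pics/w.png

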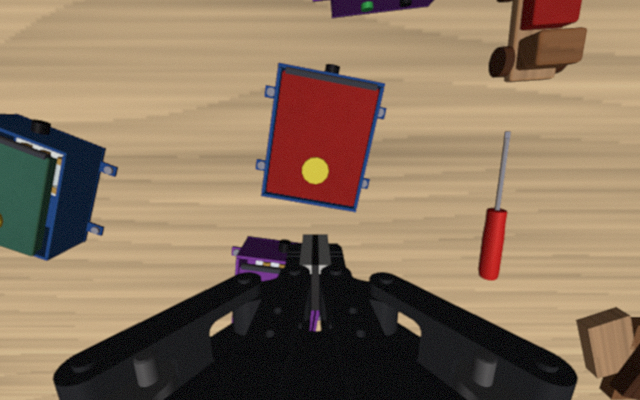

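```bash
python3 - <<'E'
from h import *
x,y=508.6,-181.8
move_linear([x,y,110],speed=150)
move_linear([x,y,88],speed=60); f0=current_wrist_force()[2]; log=[]; 
z=87.
while z>68:
    move_linear([x,y,z],speed=20); F=current_wrist_force()[2]-f0; log.append((z,round(float(current_eef_pos()[2]),1),round(float(F),1)))
    if F>11: break
    z-=1
print(log,current_t())
dwell(0.1)
move_linear([x-12,y+2,130],speed=200)
move_linear([x-60,y+10,270],speed=250)
dwell(1.2)
f=grab_frame("scene"); save(f,"after.png"); print(current_t(),current_wrist_force())
E
```

```text
[(87.0, 87.1, 1.0), (86.0, 86.0, -0.0), (85.0, 85.0, 1.3), (84.0, 84.0, 3.8), (83.0, 82.9, 4.1), (82.0, 81.9, 3.5), (81.0, 80.9, 3.5), (80.0, 79.9, 3.8), (79.0, 78.9, 3.9), (78.0, 78.0, 2.8), (77.0, 77.0, 4.0), (76.0, 76.6, 17.7)] 7.6583
10.175 [ 0.49788501  0.23559104 -0.65188415]
```

View pics/after.png

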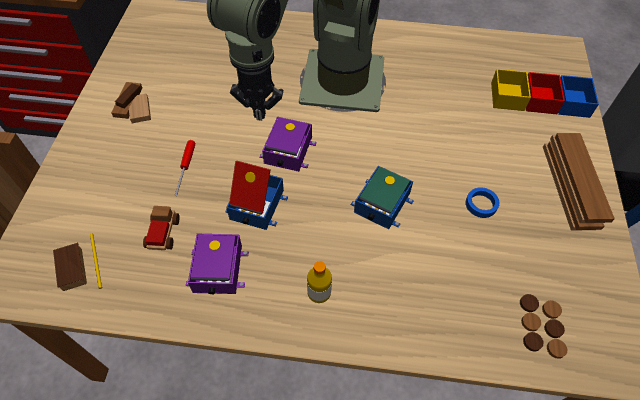

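The red hatch stands open at about (250,185). The green hatch is still shut, the loose things haven't moved, and the arm is clear.

```bash
python3 -c "
from station import *
dwell(1.0); print(finish_job())"
```

```text
the job is handed in; nothing more can be done
None
```

I pressed the red hatch's yellow spot down to its stop once and let go: the hatch popped up and was standing open in the last picture, with the green hatch shut and the loose things where they were; the job is handed in, but no verdict came back.

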